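Wind up and pin the belt-tension wheel of a leaf-rolling machine

ROBOT

A 6-joint arm with a two-finger parallel gripper is mounted at the origin on the work surface. World frame = base frame: x ahead of the robot, y to its left, z up, the work surface at z = 0. Lengths are in m, angles in rad, forces in N, time in s.
With the tool pointing down it reaches from about 0.375 to 0.975 m from the base axis. Payload 3.8 kg.
Tool frame: the origin (TCP) lies at the centre of the arm's flange, where the gripper is bolted on; the fingertips stand 166 mm ahead of it and the grasp point (between the pads) lies 147 mm ahead of it; z points along the fingers, y is the line along which they close (so a half turn about z gives the same grasp; the last joint's range is limited). The gripper opens to 88 mm and grips with 3 to 60 N. Pads are 18 mm wide; open, the fingers measure 123 mm over their backs; the gripper's body (75 mm by 187 mm) begins 45 mm behind the grasp point.
Start: joints at [1.121, 0.264, 1.604, -0, 1.274, -0.037], TCP at [0.271, 0.618, 0.405] pointing down, gripper open.
Joint ranges: [-2.63, 2.63], [-0.94, 2.18], [0.31, 2.57], [-1.31, 4.45], [0, 2.66], [-2.55, 2.55]. Speed limits (rad/s): [2.57, 2.57, 3.14, 3.14, 3.14, 3.14].

INTERFACE

Orientations are given as a rotation vector (axis times angle).
In Python, from bench import sense, imaging, finish_job, nets gives the robot as it stands. The module is installed in compiled form; this text tells all that it offers.
- The arm moves only by the shell command python3 -m crank 'ROWS' [FORCE]. ROWS is JSON, a list of rows, each a list of 5 numbers: the opening, from -1 (shut) to 1 (fully open), then the shift along the tool's x, y, z scaled (see below), then the turn about the tool's z scaled (see below). A call has 1 to 12 rows; each row shifts and turns the commanded pose from where the row before left it, along the tool's axes as they then stand; what a row does not reach is not made up. The controller multiplies each number of a shift by 0.5 m and each number of a turn by pi rad. A row lasts 1/8 s, in which the tool goes at most 62.5 mm and 10.7 degrees, less where a joint would pass 70% of its speed; a pose out of reach is approached as far as the arm can. A call with a number of a shift or a turn outside -1 to 1 is refused whole. A call with a gripper value outside its range is refused whole. The fingers move at their own pace and stop on an object; FORCE is the grip in N (left out, the last holds). Time passes only in rows, so rows that do not move let the fingers close. It gives the time, the measured TCP pose, the force, the opening and the grip force at its end, in the units of the state.
- sense(): the state, without advancing time (a new reading comes with each control period).
- imaging.camera(name): name is "scene" or "top"; returns (picture, depth): 384x512x3 uint8, blue, green, red; 384x512 float32, m along the optical axis (not along the pixel's ray), 0 where there is no reading.
- imaging.camera_info(name): a dict with "K" (3x3 intrinsics, pixels), "k1" (the pictures are not rectified: a ray, as slopes to the right and down, at radius r is drawn at 1 + k1 r^2 times it, then the intrinsics apply), "rvec" (rotation vector, rad) and "tvec" (3), from world to camera coordinates, as OpenCV has them. Camera axes: x right, y down, z forward; pixel columns grow to the right and rows downward; lengths in m; the calibration is good to about 2 mm. A picture is of the moment at which its call begins. camera_info takes no time and is no camera call.
- finish_job(): hands the job in; it is judged then, once.
Trained networks look in the newest picture that a camera, given by its name, has taken for a name from the list of things; names that differ only in an ending like _2 or _b are one class to them, and where a whole thing is asked for, a point or a joint stands for the part that bears it (a point fixed in the world has none). Each returns a list of dicts, best first, with "p" (0 to 1); they miss things now and then, are a little off and sometimes report something else, mostly with a low value. They report only what shows in the picture. A call takes as long as a camera call.
- nets.trace(camera, target): "mask" (384x512 bool, what is visible of it) and "point" ([row, column] in pixels, amid what is visible of it).
- nets.place_of(camera, target): "point" ([row, column] in pixels: a listed point, or the origin of a listed thing).
The state is a dict: "clock": time; "qpos": joint angles; "joint_vel": joint speeds; "joint_torque": joint torques, N m; "position": TCP position; "eef_rot": TCP orientation; "ft_force": force on the tool from outside, world axes, zero at the start; "wrist_torque": the same for the moment, N m; "width": opening from 0.0 (shut) to 1.0 (fully open); "grip_force": force on a finger pad.
Only numpy, scipy, OpenCV 4.12 (cv2) and the standard library are available. Lean on these libraries where they do the work, as an engineer would, in place of code of your own. Each camera call takes 0.05 s, during which the arm holds its last target. There are 200 camera calls.

TASK

Put the locking pin through the hole in the rolling machine's sprung tension wheel and, using the pin as the crank, wind the wheel anticlockwise (seen from above) while pressing the pin down only lightly, until you feel it drop into the locking hole of the plate below; seat it fully home, collar on the wheel, so that it holds the wheel wound up, and let go. Do not press the pin hard on the plate, never wind the wheel beyond a quarter of a turn past slack (that overtightens the belt) and never let it fly back; leave the jar, bottle and tin alone.

Things in the scene. Friction and masses are not known exactly. Their poses are not given: they have to be found in the camera images.
- pin_grip (a point): mid-grip of the loose steel locking pin (about 0.13 kg), on its axis, 61 mm above its foot, z up along it. The pin is round and stands in a wooden block: from below a 12 mm shank 33 mm long with a 3 mm chamfer at the foot, a collar 24 mm across and 6 mm thick, a plain round grip 20 mm across and 44 mm tall (this point is at its mid-height).
- pin_tip (a point): centre of the underside of the pin's foot, on the pin's axis.
- block: wooden block 70 x 70 x 45 mm, fixed to the table, origin at the centre of its underside. The pin starts standing in its central hole (14 mm wide), the collar resting on the block's top.
- wheel_axis (a point): point on the vertical axis of the tension wheel, level with the wheel's top face, 91 mm above the table. The wheel lies flat on a green rolling machine fixed to the table (305 x 210 mm, two steel rollers along one end, 91 mm high). Aluminium, three spokes, 160 mm across, 14 mm thick; its hub stands 4 mm above the top face.
- wheel_bore (a point): centre of the mouth of the wheel's one through hole, in the top face of the widest spoke, 55 mm from wheel_axis and turning with the wheel. 14 mm wide, 14 mm deep, 1.5 mm chamfer. Put through it away from the locking hole, the pin stands on the plate, its collar 16 mm above the wheel; fully home its collar rests on the wheel, its foot 58 mm above the table.
- plate_top (a point): point on the wheel's axis on top of the steel index plate (170 mm square, fixed, 74 mm above the table, 3 mm under the wheel). Its locking hole, 55 mm from the axis, 15 mm wide, 18 mm deep, 3 mm chamfer, shows between the spokes while the wheel is slack. Its bearing is set by hand and not measured: it comes under the wheel's hole at 0.65 to 1.25 rad of turn. More than 25 N from the pin scores the plate.
- wheel (a joint): turn of the wheel in rad from its slack stop, positive anticlockwise seen from above; 0 at the start, mechanical end at 1.8; beyond a quarter turn (1.57) it overtightens. A torsion spring drives it back to 0: 0.16 N m at 0 and 0.2 N m more per rad (3 N at the hole when slack, 7 N at 1.1 rad). Let go unpinned it flies back. Pressing the pin down by 3 to 10 N is plenty for it to drop in.
- jar: open glass jar, 68 mm across, 85 mm tall, origin at the centre of its underside; leave alone. It may stand on either of two places, the block on the other.
- bottle: upright clear plastic bottle with a green cap, 64 mm across, 190 mm tall, origin at the centre of its underside; leave alone.
- tin: closed steel tin, 72 mm across, 70 mm tall, origin at the centre of its underside; leave alone.

How it is judged:
By the outcome, as a careful person would: the job done as asked, in the order asked, and still so for the second after the job is handed in, with the robot touching nothing.
It also fails if it takes over 61 s, if anything falls off the work surface, if the arm or the gripper's body presses on something with over 40 N, if the wrist force passes 120 N, or if a joint passes its speed limit or range.

## Working session

There is one attempt and no reset: what is moved stays moved. The work goes in short steps, Python scripts to look and compute and a shell command to move; the robot and the scene stay as the last step left them, time stands still between calls to the robot, and variables do not carry over. Pictures are saved under pics/ and viewed, at most 10 in all, crops included, and the job is handed in when it is done.

```bash
mkdir -p pics
cat > h.py <<'E'
import numpy as np, cv2
from bench import sense, imaging, nets
def info(c):
    i=imaging.camera_info(c); K=np.array(i['K'],float); R=cv2.Rodrigues(np.array(i['rvec'],float))[0]
    return K,np.array([i['k1'],0,0,0,0],float),R,np.array(i['tvec'],float).ravel()
def ray(c,p):
    K,d,R,t=info(c)
    u=cv2.undistortPoints(np.array([[[p[1],p[0]]]],float),K,d)[0,0]
    return -R.T@t, R.T@np.array([u[0],u[1],1.])
def at_z(c,p,z):
    o,r=ray(c,p); return o+r*(z-o[2])/r[2]
def proj(c,P):
    K,d,R,t=info(c); return cv2.projectPoints(np.array([P],float),cv2.Rodrigues(R)[0],t,K,d)[0][0,0][::-1]
def tri(p1,p2):
    A=[];b=[]
    for c,p in(('scene',p1),('top',p2)):
        o,r=ray(c,p); r=r/np.linalg.norm(r); M=np.eye(3)-np.outer(r,r); A.append(M); b.append(M@o)
    return np.linalg.lstsq(np.vstack(A),np.hstack(b),rcond=None)[0]
E
python3 - <<'E'
from h import *
np.set_printoptions(precision=4,suppress=True)
s=sense(); print(s)
for c in('scene','top'):
    im,d=imaging.camera(c); cv2.imwrite(f'pics/{c}0.png',im)
    np.save(f'{c}d.npy',d)
Z=dict(wheel_axis=.091,wheel_bore=.091,plate_top=.074,block=0,jar=0,bottle=0,tin=0,pin_grip=.045+.028,pin_tip=.012)
for n,z in Z.items():
    r={}
    for c in('scene','top'):
        q=nets.place_of(c,n)
        for e in q[:2]: print(n,c,round(e['p'],2),np.array(e['point']),at_z(c,e['point'],z))
        if q: r[c]=q[0]['point']
    if len(r)==2: print('   tri',tri(r['scene'],r['top']))
E
```

```text
{'clock': 0.0, 'qpos': array([ 1.1211,  0.2647,  1.6054, -0.    ,  1.2737, -0.0369]), 'joint_vel': array([-0.0015, -0.0002, -0.0006, -0.0001,  0.0001,  0.0008]), 'joint_torque': array([ -0.0018, -50.2122, -35.6861,   0.0727,   0.0298,  -0.0002]), 'position': array([0.2706, 0.618 , 0.4034]), 'eef_rot': array([-0.6437, -3.0744,  0.0033]), 'ft_force': array([ 0.3833, -0.14  ,  0.3357]), 'wrist_torque': array([-0.0003,  0.0068, -0.0085]), 'grip_force': 0.0, 'width': 0.99901384117595}
wheel_bore scene 0.8 [182.  308.7] [0.598 0.157 0.091]
wheel_bore top 0.96 [148.7 234.1] [0.5997 0.1597 0.091 ]
   tri [0.5987 0.1589 0.0903]
block scene 0.73 [296.2 144.7] [ 0.4514 -0.2903  0.    ]
block top 0.95 [216.3 405.7] [ 0.4481 -0.2877  0.    ]
   tri [ 0.4483 -0.2888 -0.0043]
jar scene 0.63 [332.1 205.4] [ 0.6193 -0.2788  0.    ]
jar top 0.76 [150.4 403.6] [ 0.6218 -0.2805  0.    ]
   tri [ 0.6211 -0.2798  0.0031]
bottle scene 0.58 [145.4 320.7] [0.4865 0.4314 0.    ]
bottle top 0.93 [194.6 135.3] [0.486  0.4239 0.    ]
   tri [0.4876 0.4241 0.0042]
tin scene 0.67 [149.5 295.1] [0.4317 0.3661 0.    ]
tin top 0.59 [216.4 155.2] [0.4301 0.3689 0.    ]
tin top 0.16 [215.1 415.8] [ 0.452  -0.3142  0.    ]
   tri [ 0.43    0.3694 -0.0026]
pin_grip scene 0.58 [272.2 137.3] [ 0.4433 -0.284   0.073 ]
pin_grip top 0.56 [213.  414.1] [ 0.4554 -0.2858  0.073 ]
   tri [ 0.4529 -0.2856  0.0819]
pin_tip scene 0.76 [292.2 142.2] [ 0.4473 -0.2906  0.012 ]
```

View pictures.

```bash
python3 -c "
import cv2
a=cv2.imread('pics/top0.png');b=cv2.imread('pics/scene0.png')
cv2.imwrite('pics/t1.png',cv2.resize(a[90:290,130:430],None,fx=2.6,fy=2.6,interpolation=2))
cv2.imwrite('pics/s1.png',cv2.resize(b,None,fx=1.5,fy=1.5))"
```

```text
(no output)
```

View pics/t1.png

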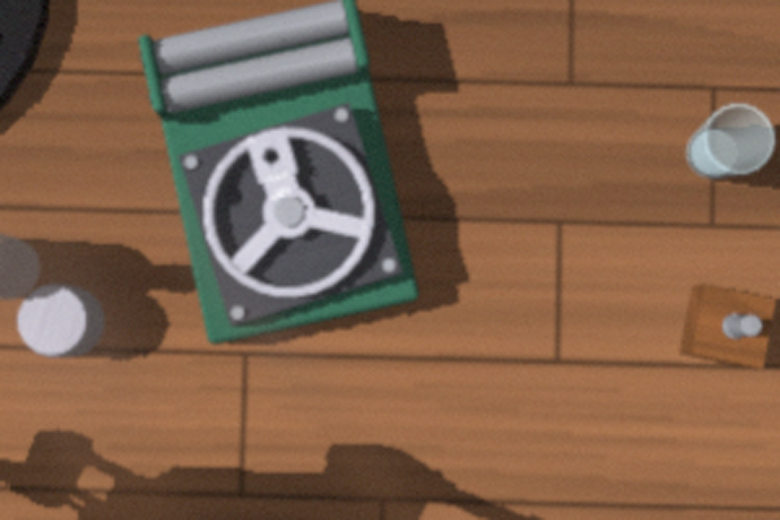

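View pics/s1.png

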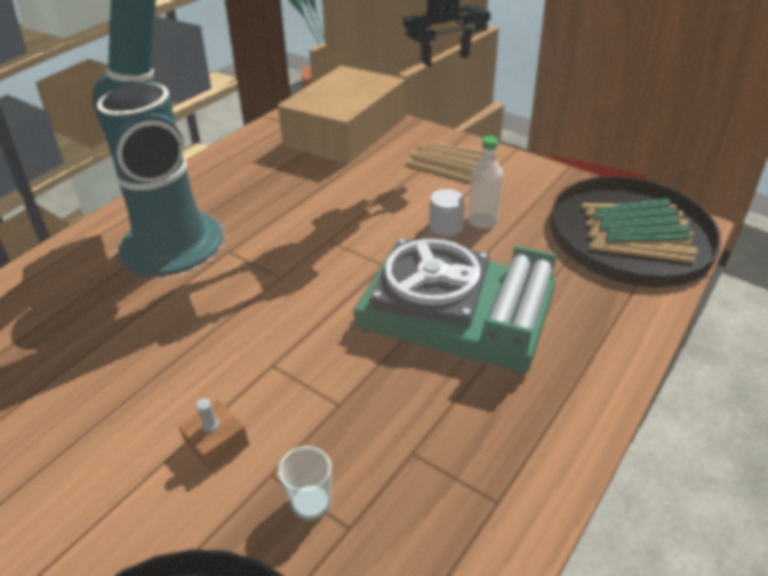

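Top view: the wheel centre is near px (241,171), the bore near (150,234), the pin's grip near (215,415), and the jar near the far right. The locking hole does not show clearly, so I'll refine these points and enhance the plate.

Run:
```python
from h import *
np.set_printoptions(precision=4,suppress=True)
im,d=imaging.camera('top'); im2,_=imaging.camera('scene')
m={}
for c in('top','scene'):
    for n in('wheel','pin_grip'):
        q=nets.trace(c,n)
        if not q: print('no',c,n); continue
        k=q[0]['mask'].astype(np.uint8)
        ct=max(cv2.findContours(k,0,cv2.CHAIN_APPROX_NONE)[0],key=cv2.contourArea)
        if n=='wheel':
            P=cv2.convexHull(ct)[:,0,:]
            W=np.array([at_z(c,(p[1],p[0]),.091)[:2] for p in P])
            from scipy.optimize import least_squares
            f=least_squares(lambda v:np.hypot(*(W-v[:2]).T)-v[2],[.545,.145,.08],loss='soft_l1',f_scale=.001)
            print(c,q[0]['p'],'circle',f.x)
        else: print(c,n,q[0]['p'],k.sum(),q[0]['point'],at_z(c,q[0]['point'],.073))
    q=nets.place_of(c,'wheel_bore'); print(c,[at_z(c,e['point'],.091) for e in q[:1]])
    for n in('pin_grip','pin_tip'):
        q=nets.place_of(c,n); print(n,c,[(e['p'],at_z(c,e['point'],.073 if n=='pin_grip' else .012)) for e in q[:2]])
for P in([.545,.145,.091],[.6,.159,.091],[.4483,-.287,.095],[.4483,-.287,.045]): print(P,proj('top',P))
print('cam',-info('top')[2].T@info('top')[3])
g=im[130:215,195:290].astype(float); g=np.clip((g-20)*2.6,0,255).astype(np.uint8)
a=cv2.resize(g,None,fx=6,fy=6,interpolation=2)
b=cv2.resize(im[190:240,385:435],None,fx=4,fy=4,interpolation=2)
o=np.zeros((a.shape[0],a.shape[1]+b.shape[1],3),np.uint8);o[:,:a.shape[1]]=a;o[:b.shape[0],a.shape[1]:]=b
cv2.imwrite('pics/w2.png',o)
```

```text
top 0.61 circle [0.5447 0.1409 0.079 ]
top pin_grip 0.64 106 [213.4, 414.6] [ 0.4545 -0.287   0.073 ]
top [array([0.5989, 0.1557, 0.091 ])]
pin_grip top [(0.42, array([ 0.4513, -0.289 ,  0.073 ]))]
pin_tip top []
scene 0.6 circle [0.5511 0.1356 0.0836]
scene pin_grip 0.53 197 [274.9, 137.1] [ 0.4483 -0.2892  0.073 ]
scene [array([0.6021, 0.165 , 0.091 ])]
pin_grip scene [(0.72, array([ 0.4436, -0.2883,  0.073 ]))]
pin_tip scene [(0.68, array([ 0.6304, -0.2852,  0.012 ])), (0.62, array([ 0.4459, -0.2936,  0.012 ]))]
[0.545, 0.145, 0.091] [171.2095 239.4271]
[0.6, 0.159, 0.091] [148.599  234.3773]
[0.4483, -0.287, 0.095] [215.8097 417.5652]
[0.4483, -0.287, 0.045] [216.037  410.9329]
cam [0.4266 0.072  1.1669]
```

View pics/w2.png

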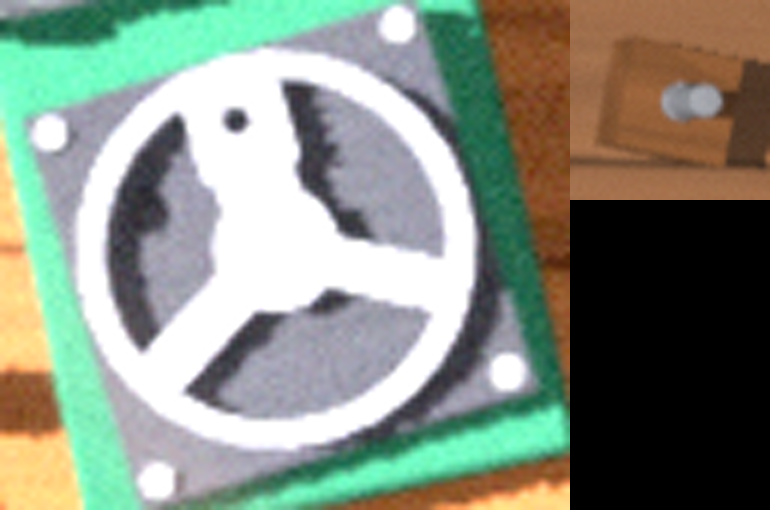

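The enhanced crop shows the bore at about (149.4,233.7) px. The locking hole is the dark blob beside the shadow at about (165,219) px. The wheel centre is at about (171,240.8) px, and the top of the pin's grip at about (214.4,418.6) px.

Run:
```python
from h import *
np.set_printoptions(precision=4,suppress=True)
f=lambda x,y,z:at_z('top',(130+(y+.5)/6-.5,195+(x+.5)/6-.5),z)
C=f(277.5,248.5,.091);B=f(235,119,.091);H=f(148,212,.074)
Cp=np.mean([f(*p,.077) for p in((398,25),(50,132),(157,481),(508,372))],0)
print('C',C,'Cplate',Cp,'B',B,'H',H)
im=cv2.imread('pics/top0.png'); g=im.min(2)
k=(g>150).astype(np.uint8); k[:125]=0;k[216:]=0;k[:,:195]=0;k[:,290:]=0
n,l,st,_=cv2.connectedComponentsWithStats(k); i=1+st[1:,4].argmax()
P=cv2.findContours((l==i).astype(np.uint8),0,cv2.CHAIN_APPROX_NONE)[0][0][:,0,:]
W=np.array([at_z('top',(p[1],p[0]),.091)[:2] for p in P])
from scipy.optimize import least_squares
v=least_squares(lambda v:np.hypot(*(W-v[:2]).T)-v[2],[.545,.145,.08],loss='soft_l1',f_scale=.001).x
print('rim',v,st[i])
for c in(v[:2],Cp[:2]):
  for q in(B,H): e=q[:2]-c; print(np.hypot(*e),np.arctan2(e[1],e[0]))
p=at_z('top',(190+99.5/4-.5,385+136.5/4-.5),.095);print('pin',p)
```

```text
C [0.5456 0.1416 0.091 ] Cplate [0.5458 0.1422 0.077 ] B [0.598  0.1605 0.091 ] H [0.5612 0.1965 0.074 ]
rim [0.5454 0.1428 0.0782] [ 208  139   66   65 1526]
0.05547617975914021 0.32411409516922096
0.055965552317540745 1.284403372620883
0.05523163732978893 0.33663357650118436
0.056392621722544244 1.295048806921977
pin [ 0.4518 -0.2895  0.095 ]
```

```bash
python3 -m crank '[[1,0,0,0,0.058],[1,0,0,0,0.058],[1,0,0,0,0.058],[1,0,0,0,0.058],[1,0,0,0,0.058],[1,0,0,0,0.058],[1,0,0,0,0.058],[1,0,0,0,0.058],[1,0,0,0,0.058],[1,0,0,0,0.058],[1,0,0,0,0.058],[1,0,0,0,0.058]]' 40
python3 -m crank '[[1,0,0.1,0,0.034],[1,0,0.1,0,0.034],[1,0,0.1,0,0],[1,0,0.1,0,0],[1,0,0.1,0,0],[1,0,0.1,0,0],[1,0,0.1,0,0],[1,0,0.1,0,0],[1,0,0.1,0,0],[1,0,0.1,0,0],[1,0,0.1,0,0],[1,0,0.1,0,0]]'
```

```text
clock: 3.1
position: [0.2708, 0.6183, 0.4047]
eef_rot: [3.029, 0.832, 0.0]
ft_force: [0.4, 0.2, -1.1]
width: 1.005
grip_force: 0.0
clock: 4.6
position: [0.4793, 0.0553, 0.4051]
eef_rot: [3.099, 0.514, 0.002]
ft_force: [0.1, 0.4, -0.0]
width: 1.003
grip_force: 0.0
```

```bash
cat >> h.py <<'E'
def to(x,y,z,yaw=None):
    s=sense(); R=cv2.Rodrigues(np.array(s['eef_rot']))[0]
    w=np.arctan2(R[1,1],R[0,1]); print('yaw',w.round(4),'pos',s['position'].round(4),'tilt',R[:,2].round(4),'q',s['qpos'].round(2),'F',s['ft_force'].round(2),'w',s['width'],'t',s['clock'])
    print('units',(R.T@(np.array([x,y,z])-s['position'])/.5).round(4), None if yaw is None else round(-(yaw-w)/np.pi,4))
E
python3 -c "
from h import *
to(.45,-.288,.405,-1.241)"
```

```text
yaw -1.2422 pos [0.4793 0.0553 0.4051] tilt [ 1.e-03  1.e-04 -1.e+00] q [ 0.06 -0.11  2.    0.    1.25  1.31] F [ 0.09  0.43 -0.02] w 1.0028057710621066 t 4.6
units [-2.770e-01  6.309e-01  1.000e-04] -0.0004
```

```bash
python3 -m crank '[[1,-0.046,0.105,0,0],[1,-0.046,0.105,0,0],[1,-0.046,0.105,0,0],[1,-0.046,0.105,0,0],[1,-0.046,0.105,0,0],[1,-0.047,0.105,0,0],[1,0,0,0.08,0],[1,0,0,0.08,0],[1,0,0,0.07,0],[1,0,0,0,0]]'
python3 - <<'E'
from h import *
to(.45,-.288,.225)
a,_=imaging.camera('top');b,_=imaging.camera('scene')
o=np.hstack([cv2.resize(a[180:250,370:450],None,fx=5,fy=5),cv2.resize(b[230:300,100:180],None,fx=5,fy=5)])
cv2.imwrite('pics/g3.png',o)
E
```

```text
clock: 5.85
position: [0.4482, -0.2851, 0.2867]
eef_rot: [-3.095, -0.513, 0.008]
ft_force: [0.1, 0.2, -0.1]
width: 1.003
grip_force: 0.0
yaw -1.2424 pos [ 0.4482 -0.2851  0.2867] tilt [-0.0057  0.0039 -1.    ] q [-0.61  0.1   2.03 -0.    1.02  0.63] F [ 0.13  0.22 -0.14] w 1.0031670893080051 t 5.85
units [0.0021 0.0074 0.1233] None
```

View pics/g3.png

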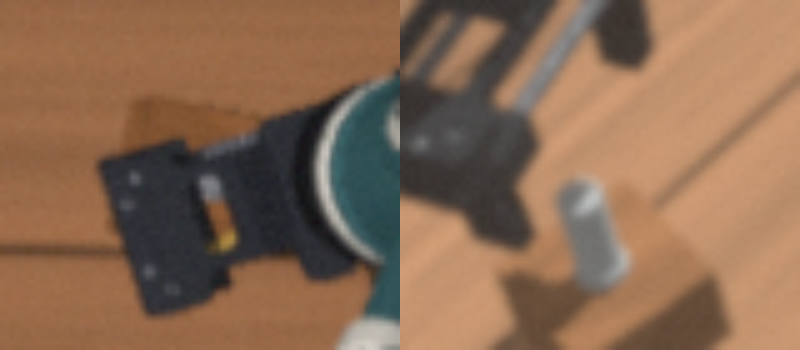

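The jaws straddle the pin: its grip is at about (215,412) px in the top view, between the fingers. I'll descend and close.

```bash
python3 -m crank '[[1,0,0,0.06,0],[1,0,0,0.06,0],[1,0,0,0,0],[1,0,0,0,0],[1,0,0,0,0]]'
python3 -c "
from h import *
to(.45,-.288,.225)"
```

```text
clock: 6.58
position: [0.4506, -0.2866, 0.2319]
eef_rot: [3.097, 0.514, 0.004]
ft_force: [-0.7, -0.4, 0.2]
width: 1.0
grip_force: 0.0
yaw -1.2421 pos [ 0.4506 -0.2866  0.2319] tilt [ 0.0032 -0.0022 -1.    ] q [-0.61  0.17  2.06  0.    0.9   0.63] F [-0.74 -0.39  0.17] w 1.0000330431368454 t 6.575
units [-0.0021  0.0023  0.0139] None
```

```bash
python3 -m crank '[[1,0,0.002,0.012,0],[1,0,0,0,0],[-1,0,0,0,0],[-1,0,0,0,0],[-1,0,0,0,0],[-1,0,0,0,0],[-1,0,0,0,0],[-1,0,0,0,0]]' 40
python3 -c "
from h import *
to(.45,-.288,.225)"
```

```text
clock: 7.58
position: [0.4499, -0.2869, 0.2237]
eef_rot: [-3.099, -0.514, 0.0]
ft_force: [0.5, 0.5, -0.1]
width: 0.341
grip_force: 0.0
yaw -1.2422 pos [ 0.4499 -0.2869  0.2237] tilt [-1.e-04  0.e+00 -1.e+00] q [-0.61  0.18  2.07 -0.    0.89  0.63] F [ 0.48  0.5  -0.06] w 0.34134161835083127 t 7.575
units [-0.0006  0.0022 -0.0026] None
```

```bash
python3 -m crank '[[-1,0,0,0,0],[-1,0,0,0,0],[-1,0,0,0,0],[-1,0,0,0,0],[-1,0,0,0,0]]'
python3 -c "
from h import *
to(.45,-.288,.225)"
```

```text
clock: 8.2
position: [0.4503, -0.2874, 0.2241]
eef_rot: [3.098, 0.514, 0.001]
ft_force: [1.5, -5.4, 0.5]
width: 0.216
grip_force: 40.0
yaw -1.2421 pos [ 0.4503 -0.2874  0.2241] tilt [ 0.0012 -0.0014 -1.    ] q [-0.61  0.18  2.07 -0.    0.89  0.63] F [ 1.55 -5.39  0.47] w 0.21557671913907728 t 8.2
units [-0.0009  0.0009 -0.0018] None
```

```bash
python3 -m crank '[[-1,0,0.001,-0.02,0],[-1,0,0,-0.04,0],[-1,0,0,-0.06,0],[-1,0,0,-0.07,0],[-1,0,0,-0.07,0],[-1,0,0,0,0]]' && python3 -m crank '[[-1,0.04,-0.05,0,0],[-1,0.066,-0.088,0,0],[-1,0.066,-0.088,0,0],[-1,0.066,-0.088,0,0],[-1,0.066,-0.088,0,0],[-1,0.066,-0.088,0,0],[-1,0.066,-0.088,0,0],[-1,0.066,-0.088,0,0],[-1,0.066,-0.085,0,0],[-1,0,0,0,0],[-1,0,0,0,0],[-1,0,0,0,0]]'
python3 - <<'E'
from h import *
to(.5975,.1601,.322,-1.241)
a,_=imaging.camera('top');b,_=imaging.camera('scene')
for c in('top','scene'):
    q=nets.place_of(c,'pin_tip'); print(c,[(e['p'],e['point'],at_z(c,e['point'],sense()['position'][2]-.2121)) for e in q[:1]])
    q=nets.place_of(c,'wheel_bore'); print(c,[(e['p'],e['point'],at_z(c,e['point'],.091)) for e in q[:1]])
o=np.hstack([cv2.resize(a[110:210,180:280],None,fx=4,fy=4),cv2.resize(b[110:210,250:350],None,fx=4,fy=4)])
cv2.imwrite('pics/b4.png',o)
E
```

```text
clock: 8.95
position: [0.4507, -0.2872, 0.356]
eef_rot: [3.098, 0.514, 0.005]
ft_force: [0.4, 0.1, -1.4]
width: 0.213
grip_force: 39.9
clock: 10.45
position: [0.597, 0.1585, 0.3524]
eef_rot: [3.099, 0.512, -0.004]
ft_force: [-0.4, 0.3, -0.4]
width: 0.214
grip_force: 39.9
yaw -1.2434 pos [0.597  0.1585 0.3524] tilt [-2.5e-03 -7.0e-04 -1.0e+00] q [ 0.22  0.19  1.79 -0.    1.16  1.46] F [-0.42  0.26 -0.44] w 0.21426302701299488 t 10.45
units [ 0.0021 -0.0026  0.0608] -0.0008
top []
top [(0.58, [149.3, 235.7], array([0.59836236, 0.15572304, 0.091     ]))]
scene [(0.51, [167.4, 310.8], array([0.60250173, 0.15338828, 0.1418126 ]))]
scene [(0.89, [180.7, 310.5], array([0.59917164, 0.16397814, 0.091     ]))]
```

View pics/b4.png

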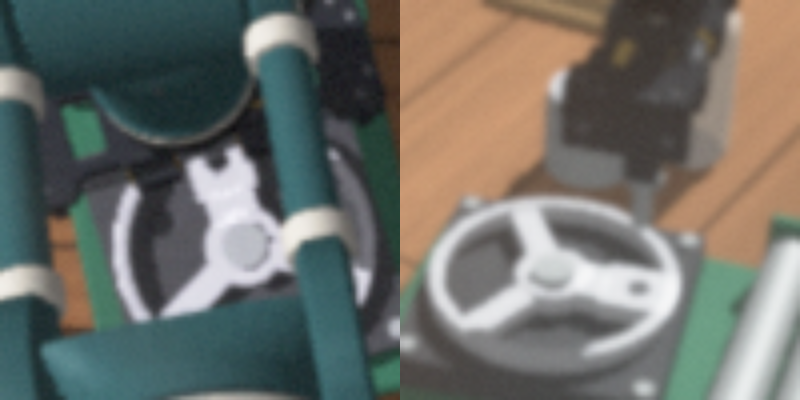

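The scene view shows the pin foot at about (165.5,311) px and the bore at about (182,309) px. I'll compare both with the projections.

Run:
```python
from h import *
s=sense()['position']; print(proj('scene',[s[0],s[1],s[2]-.2121]),proj('scene',[.5975,.1601,.091]))
for d in ([.005,0,0],[0,.005,0]): print(proj('scene',np.array([.5975,.1601,.091])+d))
```

```text
[165.53474343 310.26226995] [181.26820091 309.14696683]
[181.99432857 310.86072346]
[180.22509567 310.15396723]
```

```bash
python3 -m crank '[[-1,0.001,-0.002,0.04,0],[-1,0,0,0.03,0],[-1,0,0,0.012,0],[-1,0,0,0.01,0],[-1,0,0,0,0],[-1,0,0,0,0]]'
python3 -c "
from h import *
to(.5975,.1601,.289,-1.241)"
```

```text
clock: 11.5
position: [0.5981, 0.1609, 0.3082]
eef_rot: [-3.099, -0.514, -0.002]
ft_force: [0.2, -0.0, -1.0]
width: 0.214
grip_force: 39.9
yaw -1.2421 pos [0.5981 0.1609 0.3082] tilt [ 9.e-04  2.e-04 -1.e+00] q [0.22 0.24 1.82 0.   1.08 1.46] F [ 0.17 -0.04 -0.99] w 0.2142958160862299 t 11.5
units [-0.0018  0.0011  0.0385] -0.0004
```

```bash
python3 -m crank '[[-1,-0.001,0.0005,0.008,0],[-1,0,0,0.008,0],[-1,0,0,0.006,0],[-1,0,0,0.005,0],[-1,0,0,0,0],[-1,0,0,0,0]]'
python3 -c "
from h import *
to(.5975,.1601,.287,-1.241)"
```

```text
clock: 12.25
position: [0.5975, 0.1604, 0.2943]
eef_rot: [3.099, 0.514, 0.0]
ft_force: [0.0, 0.5, -2.0]
width: 0.217
grip_force: 39.9
yaw -1.2422 pos [0.5975 0.1604 0.2943] tilt [ 1.e-04  0.e+00 -1.e+00] q [ 0.22  0.25  1.84 -0.    1.06  1.46] F [ 0.04  0.52 -2.04] w 0.2171650715373947 t 12.25
units [-0.0003  0.0005  0.0145] -0.0004
```

```bash
python3 -m crank '[[-1,0,0,0.005,0],[-1,0,0,0.005,0],[-1,0,0,0.002,0],[-1,0,0,0,0],[-1,0,0,0,0]]'
python3 -c "
from h import *
to(.5975,.1601,.287,-1.241)"
```

```text
clock: 12.88
position: [0.5975, 0.1604, 0.2883]
eef_rot: [3.099, 0.514, 0.0]
ft_force: [-0.4, -1.2, -2.5]
width: 0.215
grip_force: 39.9
yaw -1.2422 pos [0.5975 0.1604 0.2883] tilt [ 1.e-04  0.e+00 -1.e+00] q [ 0.22  0.25  1.84 -0.    1.05  1.46] F [-0.43 -1.19 -2.46] w 0.21483782092882397 t 12.875
units [-0.0002  0.0006  0.0025] -0.0004
```

```bash
python3 -m crank '[[-1,0,0,0.003,0],[-1,0,0,0.001,0],[-1,0,0,0,0],[-1,0,0,0,0]]'; python3 -m crank '[[-1,0,0,0.002,0],[-1,0,0,0,0],[-1,0,0,0,0]]'
```

```text
clock: 13.38
position: [0.5975, 0.1604, 0.2862]
eef_rot: [-3.099, -0.514, 0.0]
ft_force: [-0.5, 0.4, -1.4]
width: 0.212
grip_force: 39.9
clock: 13.75
position: [0.5977, 0.1605, 0.2858]
eef_rot: [-3.099, -0.514, -0.001]
ft_force: [0.3, 0.5, 2.8]
width: 0.214
grip_force: 39.9
```

```bash
python3 -m crank '[[-1,-0.0001,-0.0055,0,-0.0159],[-1,-0.0001,-0.0055,0,-0.0159],[-1,-0.0001,-0.0055,0,-0.0159],[-1,-0.0002,-0.0055,0,-0.0159],[-1,0,0,0,0]]'
cat >> h.py <<'E'
def wst():
    s=sense(); p=s['position']; e=p[:2]-[.5455,.1423]; R=cv2.Rodrigues(np.array(s['eef_rot']))[0]
    print('t',s['clock'],'r',np.hypot(*e).round(4),'turn',(np.arctan2(e[1],e[0])-.33).round(3),'z',p[2].round(4),'Ftool',(R.T@s['ft_force']).round(1),'tq',s['wrist_torque'].round(2),'yaw',np.arctan2(R[1,1],R[0,1]).round(3))
E
python3 -c "
from h import *
wst()"
```

```text
clock: 14.38
position: [0.5936, 0.1697, 0.2858]
eef_rot: [3.031, 0.82, 0.003]
ft_force: [3.2, -4.7, 3.3]
width: 0.211
grip_force: 40.0
t 14.375 r 0.0554 turn 0.187 z 0.2858 Ftool [ 0.4  5.7 -3.3] tq [-1.02 -0.27  0.01] yaw -1.042
```

```bash
python3 -m crank '[[-1,-0.0001,-0.0055,0,-0.0159],[-1,-0.0001,-0.0055,0,-0.0159],[-1,-0.0002,-0.0055,0,-0.0159],[-1,-0.0001,-0.0055,0,-0.0159],[-1,-0.0002,-0.0055,0,-0.0159],[-1,-0.0001,-0.0055,0,-0.0159],[-1,0,0,0,0]]'
python3 -c "
from h import *
wst()"
```

```text
clock: 15.25
position: [0.5835, 0.1828, 0.2858]
eef_rot: [2.875, 1.263, 0.004]
ft_force: [3.7, -4.4, 1.2]
width: 0.214
grip_force: 40.0
t 15.25 r 0.0555 turn 0.487 z 0.2858 Ftool [-0.7  5.7 -1.2] tq [-0.88 -0.56  0.05] yaw -0.743
```

```bash
python3 -m crank '[[-1,-0.0001,-0.0055,0.0005,-0.0159],[-1,-0.0002,-0.0055,0.0005,-0.0159],[-1,-0.0001,-0.0055,0,-0.0159],[-1,0,0,0,0]]'
python3 -c "
from h import *
wst()"
python3 -m crank '[[-1,-0.0001,-0.0033,0,-0.0095],[-1,0,-0.0033,0,-0.0095],[-1,-0.0001,-0.0033,0,-0.0095],[-1,0,-0.0033,0,-0.0095],[-1,0,0,0,0]]'
python3 -c "
from h import *
wst()"
```

```text
clock: 15.75
position: [0.5774, 0.1879, 0.2858]
eef_rot: [2.771, 1.474, 0.005]
ft_force: [4.6, -5.0, 2.9]
width: 0.213
grip_force: 40.0
t 15.75 r 0.0556 turn 0.631 z 0.2858 Ftool [-1.6  6.6 -2.8] tq [-0.91 -0.63 -0.  ] yaw -0.593
clock: 16.38
position: [0.5719, 0.1913, 0.2858]
eef_rot: [2.678, 1.636, 0.006]
ft_force: [4.1, -3.5, 1.6]
width: 0.211
grip_force: 40.0
t 16.375 r 0.0557 turn 0.747 z 0.2858 Ftool [-1.3  5.2 -1.6] tq [-0.77 -0.84 -0.05] yaw -0.474
```

```bash
python3 -m crank '[[-1,-0.0001,-0.0033,0.001,-0.0095],[-1,-0.0001,-0.0033,0.001,-0.0095],[-1,-0.0001,-0.0033,0,-0.0095],[-1,0,0,0,0]]'
python3 -c "
from h import *
wst()"
python3 -m crank '[[-1,-0.0001,-0.0033,0,-0.0095],[-1,-0.0001,-0.0022,0,-0.0064],[-1,0,0,0,0]]'
python3 -c "
from h import *
wst()"
```

```text
clock: 16.88
position: [0.568, 0.1933, 0.2857]
eef_rot: [2.602, 1.754, 0.009]
ft_force: [5.2, -4.5, 4.5]
width: 0.216
grip_force: 40.1
t 16.875 r 0.0558 turn 0.825 z 0.2857 Ftool [-2.2  6.5 -4.5] tq [-0.98 -0.98  0.  ] yaw -0.384
clock: 17.25
position: [0.5654, 0.1943, 0.2857]
eef_rot: [2.557, 1.818, 0.009]
ft_force: [4.5, -3.7, 3.4]
width: 0.218
grip_force: 40.1
t 17.25 r 0.0557 turn 0.875 z 0.2857 Ftool [-2.   5.5 -3.4] tq [-0.82 -0.96  0.03] yaw -0.335
```

```bash
python3 -m crank '[[-1,-0.0001,-0.0022,0,-0.0064],[-1,0,-0.0022,0,-0.0064],[-1,0,0,0,0]]'
python3 -c "
from h import *
wst()"
python3 -m crank '[[-1,-0.0001,-0.0022,0,-0.0064],[-1,0,-0.0022,0,-0.0064],[-1,0,0,0,0]]'
python3 -c "
from h import *
wst()"
```

```text
clock: 17.62
position: [0.5633, 0.1951, 0.2856]
eef_rot: [2.52, 1.869, 0.009]
ft_force: [6.1, -3.0, 3.1]
width: 0.217
grip_force: 40.1
t 17.625 r 0.0557 turn 0.916 z 0.2856 Ftool [-1.1  6.7 -3.1] tq [-0.74 -1.05  0.01] yaw -0.294
clock: 18.0
position: [0.5609, 0.1957, 0.2853]
eef_rot: [2.482, 1.92, 0.008]
ft_force: [5.4, -2.9, 1.9]
width: 0.216
grip_force: 40.0
t 18.0 r 0.0556 turn 0.959 z 0.2853 Ftool [-1.5  6.  -1.9] tq [-0.6  -0.89 -0.03] yaw -0.254
```

```bash
python3 -m crank '[[-1,-0.0001,-0.0022,0.001,-0.0064],[-1,0,0,0,0],[-1,0,0,0,0]]'
python3 -c "
from h import *
wst()"
python3 -m crank '[[-1,-0.0001,-0.0022,0.001,-0.0064],[-1,0,0,0,0],[-1,0,0,0,0]]'
python3 -c "
from h import *
wst()"
```

```text
clock: 18.38
position: [0.5599, 0.1959, 0.2848]
eef_rot: [2.463, 1.944, 0.009]
ft_force: [5.4, -3.3, 2.2]
width: 0.21
grip_force: 40.0
t 18.375 r 0.0555 turn 0.978 z 0.2848 Ftool [-1.9  6.  -2.2] tq [-0.62 -1.    0.01] yaw -0.234
clock: 18.75
position: [0.5589, 0.1962, 0.2843]
eef_rot: [2.444, 1.969, 0.009]
ft_force: [5.9, -2.7, 2.8]
width: 0.213
grip_force: 40.0
t 18.75 r 0.0555 turn 0.997 z 0.2843 Ftool [-1.4  6.4 -2.7] tq [-0.59 -0.96 -0.02] yaw -0.214
```

```bash
python3 -m crank '[[-1,-0.0001,-0.0022,0.002,-0.0064],[-1,0,-0.0011,0.001,-0.0032],[-1,0,0,0,0],[-1,0,0,0,0]]'
python3 -c "
from h import *
wst()"
python3 -m crank '[[-1,-0.0001,-0.0022,0.002,-0.0064],[-1,0,-0.0011,0.001,-0.0032],[-1,0,0,0,0],[-1,0,0,0,0]]'
python3 -c "
from h import *
wst()"
```

```text
clock: 19.25
position: [0.5574, 0.1965, 0.2829]
eef_rot: [2.413, 2.005, 0.009]
ft_force: [5.2, -2.2, 2.6]
width: 0.211
grip_force: 40.0
t 19.25 r 0.0555 turn 1.025 z 0.2829 Ftool [-1.2  5.6 -2.5] tq [-0.61 -1.07  0.02] yaw -0.184
clock: 19.75
position: [0.556, 0.1968, 0.2817]
eef_rot: [2.382, 2.041, 0.011]
ft_force: [6.5, -2.6, 2.9]
width: 0.214
grip_force: 40.0
t 19.75 r 0.0555 turn 1.05 z 0.2817 Ftool [-1.6  6.8 -2.9] tq [-0.58 -1.21  0.01] yaw -0.154
```

```bash
python3 -m crank '[[-1,-0.0001,-0.0022,0.003,-0.0064],[-1,0,-0.0011,0.002,-0.0032],[-1,0,0,0,0],[-1,0,0,0,0]]'
python3 -c "
from h import *
wst()"
python3 -m crank '[[-1,-0.0001,-0.0022,0.003,-0.0064],[-1,0,0,0.002,0],[-1,0,0,0,0],[-1,0,0,0,0]]'
python3 -c "
from h import *
wst()"
```

```text
clock: 20.25
position: [0.5553, 0.1969, 0.2799]
eef_rot: [2.35, 2.076, 0.014]
ft_force: [8.8, -3.5, 2.5]
width: 0.216
grip_force: 40.1
t 20.25 r 0.0555 turn 1.063 z 0.2799 Ftool [-2.4  9.2 -2.4] tq [-0.8  -1.58  0.03] yaw -0.124
clock: 20.75
position: [0.5548, 0.197, 0.278]
eef_rot: [2.328, 2.098, 0.017]
ft_force: [10.0, -4.3, 3.7]
width: 0.216
grip_force: 40.1
t 20.75 r 0.0555 turn 1.072 z 0.278 Ftool [-3.2 10.5 -3.6] tq [-0.88 -1.87  0.04] yaw -0.103
```

```bash
python3 -m crank '[[-1,0,0.001,0.004,0],[-1,0,0,0.004,0],[-1,0,0,0,0],[-1,0,0,0,0]]'
python3 -c "
from h import *
wst()"
```

```text
clock: 21.25
position: [0.5552, 0.1968, 0.2737]
eef_rot: [2.328, 2.099, 0.016]
ft_force: [9.2, -4.0, 3.1]
width: 0.213
grip_force: 40.1
t 21.25 r 0.0554 turn 1.065 z 0.2737 Ftool [-3.   9.6 -3. ] tq [-0.81 -1.85 -0.01] yaw -0.103
```

```bash
python3 -m crank '[[-1,-0.0005,0.001,0.003,0],[-1,0,0,0.003,0],[-1,0,0,0,0],[-1,0,0,0,0]]'
python3 -c "
from h import *
wst()"
```

```text
clock: 21.75
position: [0.5555, 0.1966, 0.2706]
eef_rot: [2.328, 2.099, 0.015]
ft_force: [10.4, -3.3, 1.6]
width: 0.212
grip_force: 40.1
t 21.75 r 0.0553 turn 1.058 z 0.2706 Ftool [-2.3 10.7 -1.4] tq [-0.79 -1.64  0.03] yaw -0.104
```

```bash
python3 -m crank '[[-1,0,0.001,0.002,0],[-1,0,0,0,0],[-1,0,0,0,0]]'
python3 -c "
from h import *
wst()"
python3 -m crank '[[-1,0,0.001,0.002,0],[-1,0,0,0,0],[-1,0,0,0,0]]'
python3 -c "
from h import *
wst()"
```

```text
clock: 22.12
position: [0.5559, 0.1966, 0.27]
eef_rot: [2.328, 2.099, 0.015]
ft_force: [8.1, -3.6, 5.0]
width: 0.214
grip_force: 40.0
t 22.125 r 0.0553 turn 1.052 z 0.27 Ftool [-2.7  8.5 -5. ] tq [-0.79 -1.34 -0.03] yaw -0.103
clock: 22.5
position: [0.5563, 0.1966, 0.2699]
eef_rot: [2.329, 2.099, 0.014]
ft_force: [6.6, -4.6, 10.8]
width: 0.215
grip_force: 40.0
t 22.5 r 0.0554 turn 1.044 z 0.2699 Ftool [ -3.9   7.2 -10.7] tq [-0.87 -0.9  -0.01] yaw -0.104
```

```bash
python3 -m crank '[[-1,-0.0005,0.002,-0.001,0],[-1,0,0.001,0,0],[-1,0,0,0,0],[-1,0,0,0,0]]'
python3 -c "
from h import *
wst()"
```

```text
clock: 23.0
position: [0.5574, 0.1963, 0.2699]
eef_rot: [2.33, 2.1, 0.013]
ft_force: [5.3, -3.6, 8.8]
width: 0.215
grip_force: 40.0
t 23.0 r 0.0553 turn 1.023 z 0.2699 Ftool [-3.   5.7 -8.7] tq [-0.69 -0.86  0.03] yaw -0.104
```

```bash
python3 -m crank '[[-1,-0.0005,0.002,0,0],[-1,0,0.001,0,0],[-1,0,0,0,0],[-1,0,0,0,0]]'
python3 -c "
from h import *
wst()"
python3 -m crank '[[-1,-0.0005,0.002,0,0],[-1,0,0,0,0],[-1,0,0,0,0]]'
python3 -c "
from h import *
wst()"
```

```text
clock: 23.5
position: [0.5588, 0.196, 0.2699]
eef_rot: [2.33, 2.1, 0.013]
ft_force: [4.6, -3.9, 9.8]
width: 0.21
grip_force: 40.0
t 23.5 r 0.0554 turn 0.997 z 0.2699 Ftool [-3.4  5.1 -9.8] tq [-0.66 -0.8   0.02] yaw -0.104
clock: 23.88
position: [0.5596, 0.1958, 0.2699]
eef_rot: [2.33, 2.1, 0.013]
ft_force: [4.6, -3.1, 9.2]
width: 0.212
grip_force: 39.9
t 23.875 r 0.0553 turn 0.983 z 0.2699 Ftool [-2.6  5.  -9.1] tq [-0.58 -0.64 -0.03] yaw -0.104
```

```bash
python3 -m crank '[[-1,-0.0003,0.002,0,0],[-1,0,0,0,0],[-1,0,0,0,0]]'
python3 -c "
from h import *
wst()"
python3 -m crank '[[-1,-0.0003,0.002,0,0],[-1,0,0,0,0],[-1,0,0,0,0]]'
python3 -c "
from h import *
wst()"
```

```text
clock: 24.25
position: [0.5601, 0.1956, 0.2698]
eef_rot: [2.331, 2.101, 0.011]
ft_force: [2.7, -2.7, 10.6]
width: 0.212
grip_force: 39.9
t 24.25 r 0.0553 turn 0.973 z 0.2698 Ftool [ -2.4   3.  -10.5] tq [-0.38 -0.23 -0.09] yaw -0.104
clock: 24.62
position: [0.5606, 0.1955, 0.2698]
eef_rot: [2.332, 2.101, 0.009]
ft_force: [0.9, -1.6, 12.7]
width: 0.214
grip_force: 39.9
t 24.625 r 0.0553 turn 0.964 z 0.2698 Ftool [ -1.5   1.1 -12.7] tq [-0.32  0.19  0.02] yaw -0.104
```

```bash
python3 -m crank '[[-1,-0.0003,0.0005,-0.001,0],[-1,0,0,-0.001,0],[-1,0,0,0,0],[-1,0,0,0,0]]'
python3 -c "
from h import *
wst()"
```

```text
clock: 25.12
position: [0.5606, 0.1955, 0.2698]
eef_rot: [2.333, 2.102, 0.009]
ft_force: [1.8, 0.0, 8.7]
width: 0.213
grip_force: 39.9
t 25.125 r 0.0553 turn 0.964 z 0.2698 Ftool [ 0.2  1.9 -8.7] tq [-0.17 -0.12 -0.02] yaw -0.104
```

```bash
python3 -m crank '[[-1,0,0,-0.001,0],[-1,0,0,0,0],[0,0,0,0,0],[0,0,0,0,0],[0.3,0,0,0,0],[0.3,0,0,0,0],[0.3,0,0,0,0],[0.3,0,0,0,0]]'
python3 - <<'E'
from h import *
wst()
a,_=imaging.camera('top');b,_=imaging.camera('scene')
o=np.hstack([cv2.resize(a[110:210,180:280],None,fx=4,fy=4),cv2.resize(b[110:210,250:350],None,fx=4,fy=4)])
cv2.imwrite('pics/r5.png',o)
E
```

```text
clock: 26.12
position: [0.559, 0.1947, 0.2676]
eef_rot: [-2.333, -2.104, 0.0]
ft_force: [0.2, 0.4, 0.4]
width: 0.651
grip_force: 0.0
t 26.125 r 0.0541 turn 0.989 z 0.2676 Ftool [ 0.4  0.2 -0.4] tq [-0.02  0.03 -0.01] yaw -0.103
```

View pics/r5.png

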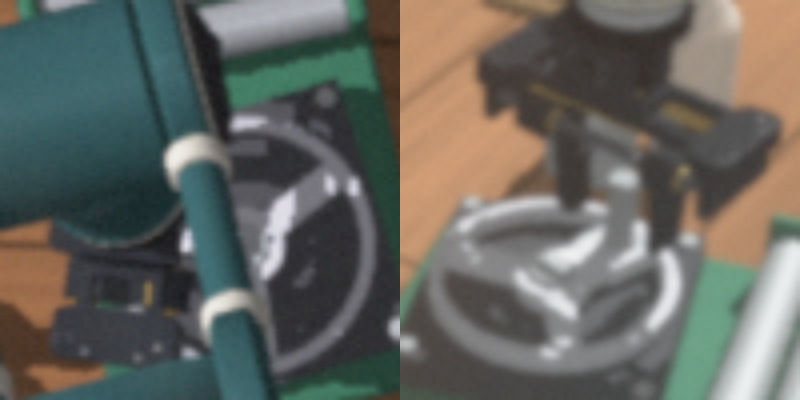

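The pin stands upright between the open fingers, at about (160,305) px in the scene view, and the wheel is held wound. I'll retreat straight up and check.

```bash
python3 -m crank '[[0.3,0,0,-0.02,0],[0.3,0,0,-0.05,0],[0.3,0,0,-0.08,0],[0.3,0,0,-0.08,0],[0.3,0,0,-0.08,0],[0.3,-0.08,0.08,0,0],[0.3,-0.08,0.08,0,0],[0.3,-0.08,0.08,0,0],[0.3,-0.08,0.08,0,0],[0.3,-0.08,0.08,0,0],[0.3,0,0,0,0],[0.3,0,0,0,0]]'
python3 - <<'E'
from h import *
wst()
a,_=imaging.camera('top');b,_=imaging.camera('scene')
for c,n in(('top','wheel_bore'),('top','pin_grip'),('scene','pin_grip'),('top','pin_tip')):
    q=nets.place_of(c,n); print(c,n,[(e['p'],e['point'],at_z(c,e['point'],.119 if 'grip' in n else .091)) for e in q[:1]])
print('expect grip if home',proj('scene',[.5605,.196,.119]),proj('top',[.5605,.196,.119]))
print('top of grip if home',proj('scene',[.5605,.196,.141]),'collar underside centre',proj('scene',[.5605,.196,.091]))
o=np.hstack([cv2.resize(a[110:210,180:280],None,fx=4,fy=4),cv2.resize(b[120:220,250:350],None,fx=4,fy=4)])
cv2.imwrite('pics/r6.png',o)
E
```

```text
clock: 27.72
position: [0.7373, -0.0247, 0.4228]
eef_rot: [-2.333, -2.103, -0.0]
ft_force: [1.2, -0.3, -0.2]
width: 0.651
grip_force: 0.0
t 27.725 r 0.2543 turn -1.046 z 0.4228 Ftool [-0.2  1.2  0.2] tq [-0.07  0.07  0.01] yaw -0.103
top wheel_bore [(0.58, [160.0, 222.7], array([0.57132452, 0.18654712, 0.091     ]))]
top pin_grip [(0.67, [162.2, 219.4], array([0.56211232, 0.19121854, 0.119     ]))]
scene pin_grip [(0.49, [159.1, 304.4], array([0.55777424, 0.20007802, 0.119     ]))]
top pin_tip []
expect grip if home [160.24970502 304.49292502] [162.82432074 217.36277057]
top of grip if home [153.31068788 304.95518551] collar underside centre [168.83320912 303.91609572]
```

View pics/r6.png

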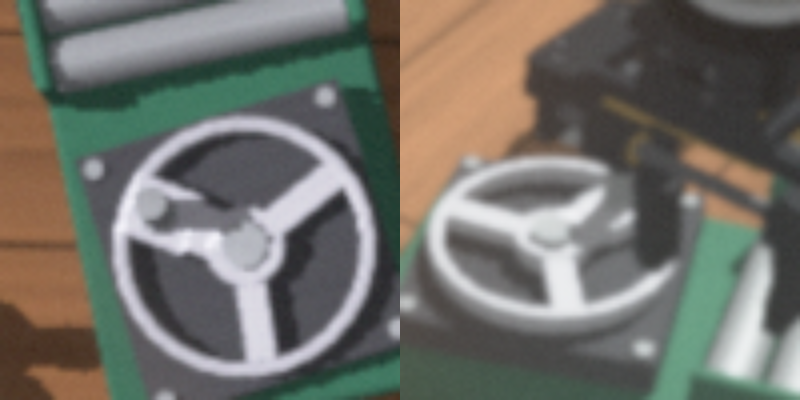

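The top view shows the wheel wound and held, with the pin in its bore at about (162,218) px. The descent from plate contact to seating was 16 mm, so the collar is on the wheel. Nothing is touching the robot.

```bash
python3 -c "
from bench import finish_job
print(finish_job())"
```

```text
the job is handed in; nothing more can be done
None
```

The job is handed in: the pin dropped into the locking hole and is seated collar-on-wheel, holding the wheel at about 0.96 rad (never past about 1.07), with plate pressure about 6 N at most in the readings and the gripper clear; the result of the judging was not shown.

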